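Pulse a cleaning tablet in the shop's coffee grinder

ROBOT

A 7-joint arm with a two-finger parallel gripper is mounted at the origin on a cart in front of the work surface, level with it; the furniture and walls round the work are solid. World frame = base frame: x ahead of the robot, y to its left, z up, the work surface at z = 0. Lengths are in m, angles in degrees, forces in N, time in s.
With the tool pointing down it reaches from about 0.425 to 0.875 m from the base axis. Payload 4.7 kg.
Tool frame: the origin (TCP) lies between the finger pads, 19 mm behind the fingertips; this is the grasp point; z points along the fingers, y is the line along which they close (so a half turn about z gives the same grasp; the last joint's range is limited). The gripper opens to 87 mm and grips with 3 to 60 N. Pads are 19 mm wide; open, the fingers measure 117 mm over their backs; the gripper's body (75 mm by 190 mm) begins 51 mm behind the grasp point.
Start: joints at [-66.285, 18.392, -4.016, 83.108, 1.295, 78.541, -3.26], TCP at [0.253, 0.599, 0.241] pointing down, gripper open.
Joint ranges: [-163.93, 163.93], [-17.29, 119.83], [-79.2, 71.16], [3.27, 140.29], [-89.18, 269.18], [5.43, 117.66], [-154.24, 154.24]. Speed limits (degrees/s): [147.25, 147.25, 180, 180, 180, 180, 180].

INTERFACE

Orientations are given as [roll, pitch, yaw] about the fixed x, y, z axes, in that order (R = Rz(yaw) Ry(pitch) Rx(roll)).
In Python, from cell import env, read_camera gives the robot as it stands. The module is installed in compiled form; this text tells all that it offers.
- The arm moves only by the shell command python3 -m handwheel 'ROWS' [FORCE]. ROWS is rows parted by semicolons, their numbers by spaces, 1 to 8 of them, each of 5 numbers: dx, dy, dz in m, then a turn about the tool's z in degrees, then the finger opening in m; each row is the pose to reach, as a shift and turn from the pose commanded when the command began, along the tool's axes at that moment; what a row does not reach only later rows make up. A row lasts 1/12 s, in which the tool goes at most 0.0417 m and 7.16 degrees, less where a joint would pass 70% of its speed; a pose out of reach is approached as far as the arm can. The fingers move at their own pace and stop on an object; FORCE is the grip in N (left out, the last holds). Time passes only in rows, so rows that do not move let the fingers close. It prints the time, the measured TCP pose, the force, the opening and the grip force at its end.
- env.get_obs(): the state, without advancing time (a new reading comes with each control period).
- read_camera(name): name is "side" or "top" or "wrist"; returns a dict with "color" (400x640x3 uint8, blue, green, red), "fx", "fy", "cx", "cy" (pixels), "dist" ([k1, k2, p1, p2, k3] as OpenCV has them; the pictures are not rectified), "world_from_camera" (4x4, takes a point from camera to world coordinates). Camera axes: x right, y down, z forward; pixel columns grow to the right and rows downward; lengths in m; the calibration is good to about 2 mm. A picture is of the moment at which its call begins. There is no depth.
- env.sign_off(): hands the job in; it is judged then, once.
The state is a dict: "time_s": time; "qpos": joint angles; "joint_velocities": joint speeds; "effort": joint torques, N m; "tool_pos": TCP position; "tool_rot": TCP orientation; "force": force on the tool from outside, world axes, zero at the start; "wrist_torque": the same for the moment, N m; "grip_width": finger opening in m; "grasp_force": force on a finger pad.
Only numpy, scipy, OpenCV 4.12 (cv2) and the standard library are available. Lean on these libraries where they do the work, as an engineer would, in place of code of your own. Each camera call takes 0.05 s, during which the arm holds its last target. There are 200 camera calls.

TASK

Give the coffee grinder its cleaning pulse: press the tablet dispenser's red spring slide all the way in to push out one cleaning tablet, drop that tablet into the grinder's cup, and fit the bayonet lid flat on the grinder with its orange pointers at the white marks. Then twist the lid clockwise, against the spring, until its pointers stand at the green pulse marks, half way round and short of the red lock catch's click, and finish while still gripping the lid and holding it there. Leave the mug, the honey jar and the coin dish where they are.

Things in the scene. Friction and masses are not known exactly. Their poses are not given: they have to be found in the camera images.
- grinder: Coffee grinder fixed on the mat: round brushed-metal base, black collar 124 mm in diameter with its top 110 mm above the mat, open steel cup inside (88 mm across, floor 60 mm above the mat, blade up to 70 mm). Origin: centre of its underside; z up, x towards the entry mark. The catch stands up to 117 mm on the collar's rim.
- cup_mouth (a point): Centre of the cup's opening at the collar's top, 110 mm above the mat; axes as the grinder's. The inner lip leaves a 77 mm round opening with two entry gaps, at the grinder's +x and -x, each 33 degrees wide and reaching to 44 mm from the axis.
- entry_mark (a point): White mark on the collar's top at the +x entry gap, 59.5 mm from the axis; there is another at the -x gap. Fit the lid with its pointers at these marks.
- pulse_mark (a point): Green pulse mark on the collar's top, 0.60 rad clockwise (seen from above) of the entry mark, 59.5 mm from the axis; there is another across the cup. The red lock catch is 1.05 rad clockwise of the entry mark.
- pulse_switch (a joint): Spring-return switch ring under the collar's lip, rad, grows clockwise. 0 at rest; the lid's lugs meet it after about 0.2 rad of free turn, then it reads about (lid turn - 0.2): 0.40 at the green mark; the pulse runs from 0.28 to 0.52. Resists with 0.12 N m at the mark (0.2 N m/rad) and turns the lid back if let go. Stops at 1.0.
- lock_catch (a joint): Red sprung lock catch on the collar's rim, in m: 0 at rest, pushed outward by a lid pointer from about 0.95 rad of lid turn, about 0.0025 as it clicks over at 1.05 rad.
- lid: Loose grey bayonet lid, about 120 g, standing on its plug. Origin: centre of the plug's underside; z up, x along the lugs. Plug 73 mm in diameter (66 at the foot), 16 mm high; flange 100 mm in diameter, 16 to 21 mm up; dome to 24 mm. Fits either way round, straight down, lid x along grinder x (play about 2 mm, 0.1 rad); seated, its origin is 94 mm above the mat.
- lid_grip (a point): Point on the lid's axis in its black grip bar, 46 mm above the lid's origin, a good TCP height. The bar runs along the lid's x: 62 mm long, 18 mm wide, top 50 mm above the origin; its 22 mm wide foot ends at 26 mm. Same axes as the lid.
- lid_pointer (a point): Orange pointer on the lid's flange at +x, 53 mm from its axis; another is at -x. Below each is a lug on the plug, 13 mm wide, out to 42 mm from the axis, 4 to 9 mm above the lid's origin. Turning clockwise from above takes the lugs under the collar's lip.
- dispenser: Tablet dispenser fixed on the mat: black base 160 mm long (x from -85 to +75), 56 mm wide, its top 10 mm above the mat; clear tube with a black cap at the origin, 45 mm in diameter, 60 mm high. Origin: on the mat under the tube's axis. The slide is at its -x end, the open outlet at its +x end with a 5 mm lip at +72 mm.
- ejector (a joint): Spring slide of the dispenser, in m: 0 at rest, grows towards the dispenser's +x as it is pressed, 0.046 fully in. Needs 1.2 N to start, 4 N fully in; springs back. Fully in, it has pushed the lowest tablet to 44 mm in front of the tube's axis.
- ejector_tab (a point): Centre of the outer (-x) face of the slide's red thumb tab, 36 mm above the mat and, at rest, at x = -73.5 mm of the dispenser; the tab is 30 mm wide and reaches from 19 to 49 mm above the mat. Moves with the slide. x points along the push.
- tablet_0: Lowest of three pale blue cleaning tablets in the dispenser's tube, 30 mm in diameter, 12 mm thick, 12 g. Origin: centre of its underside; z up. Starts on the dispenser's base at the tube's axis; this is the one that the slide pushes out, and it then lies on the outlet, open from above and both sides.
- tablet_1: Next tablet above it, the same; stays in the tube and drops down when the slide returns.
- mug: White mug with a red-brown inside, 83 mm in diameter, 93 mm high; bystander. Origin: underside.
- jar_honey: Honey jar with a yellow lid, 68 mm in diameter, 112 mm high; bystander. Origin: underside.
- coin_dish: Round brown dish with coins, 135 mm in diameter, 16 mm high; bystander. Origin: underside.

How it is judged (in metres and radians):
On the way, in this order (a step that is already met when the one before it is completed fails the run):
1. the slide has pushed the lowest tablet out of the dispenser's tube (x of tablet_0 in the frame of dispenser above 0.036 m and value of joint ejector above 0.036 m), for 0.05 s.
2. the tablet lies in the grinder's cup (horizontal distance between tablet_0 and cup_mouth below 0.036 m and z of tablet_0 in the frame of grinder below 0.092 m and contact force between the fingers and tablet_0 below 0.1 N), for 0.2 s.
3. the lid is seated flat in the collar, not yet at the pulse (horizontal distance between lid and cup_mouth below 0.004 m and z of lid in the frame of grinder below 0.097 m and angle between lid's own z axis and vertical below 0.06 rad and value of joint pulse_switch below 0.28 rad), for 0.1 s.
At the end, for the whole second after the job is handed in: Tablet in the cup (within 36 mm of its axis, under the lid); lid seated (origin under 97 mm up, 4 mm off axis, tilt 0.06 rad), gripped (over 1 N) and still, pulse switch 0.28 to 0.52 rad, lock catch under 1.5 mm; dispenser slide back under 8 mm (value of joint pulse_switch between 0.28 and 0.52 rad and value of joint lock_catch below 0.0015 m and horizontal distance between lid and cup_mouth below 0.004 m and z of lid in the frame of grinder below 0.097 m and angle between lid's own z axis and vertical below 0.06 rad and contact force between the fingers and lid above 1 N and angular speed of lid below 0.15 rad/s and horizontal distance between tablet_0 and cup_mouth below 0.036 m and z of tablet_0 in the frame of grinder below 0.092 m and value of joint ejector below 0.008 m); the arm keeps its last pose, push and grip.
It fails at once if the lid is twisted into the lock catch until it clicks (value of joint lock_catch above 0.002 m or value of joint pulse_switch above 0.85 rad).
It fails at once if a second tablet is pushed out (x of tablet_1 in the frame of dispenser above 0.02 m).
It fails at once if the mug, honey jar or coin dish is moved by more than 25 mm (distance of any of mug, jar_honey, coin_dish from where it was at the start of the episode above 0.025 m).
It also fails if it takes over 67 s, if anything falls off the work surface, if the arm or the gripper's body presses on something with over 40 N, if the wrist force passes 120 N, or if a joint passes its speed limit or range.

## Working session

There is one attempt and no reset: what is moved stays moved. The work goes in short steps, Python scripts to look and compute and a shell command to move; the robot and the scene stay as the last step left them, time stands still between calls to the robot, and variables do not carry over. Pictures are saved under pics/ and viewed, at most 14 in all, crops included, and the job is handed in when it is done.

```bash
mkdir -p pics
cat > h.py <<'E'
import numpy as np, cv2
from cell import env, read_camera
def cam(n,f=None):
    c=read_camera(n); 
    if f: cv2.imwrite('pics/'+f,c['color'])
    return c
def ray(c,u,v):
    K=np.array([[c['fx'],0,c['cx']],[0,c['fy'],c['cy']],[0,0,1.]])
    p=cv2.undistortPoints(np.array([[[u,v]]],float),K,np.array(c['dist'],float))[0,0]
    T=np.array(c['world_from_camera']); d=T[:3,:3]@np.r_[p,1]
    return T[:3,3],d/np.linalg.norm(d)
def atz(c,u,v,z):
    o,d=ray(c,u,v); return o+d*(z-o[2])/d[2]
def tri(*rs):
    A=np.zeros((3,3));b=np.zeros(3)
    for o,d in rs:
        P=np.eye(3)-np.outer(d,d);A+=P;b+=P@o
    p=np.linalg.solve(A,b)
    return p,[np.linalg.norm((np.eye(3)-np.outer(d,d))@(p-o)) for o,d in rs]
def proj(c,P):
    K=np.array([[c['fx'],0,c['cx']],[0,c['fy'],c['cy']],[0,0,1.]])
    T=np.linalg.inv(np.array(c['world_from_camera']))
    return cv2.projectPoints(np.array(P,float).reshape(-1,1,3),cv2.Rodrigues(T[:3,:3])[0],T[:3,3],K,np.array(c['dist'],float))[0][:,0]
E
python3 - <<'E'
from h import *
import pickle
d={n:cam(n,n+'0.png') for n in('side','top','wrist')}
pickle.dump(d,open('c0.pkl','wb'))
for n in d: print(n,np.round(d[n]['world_from_camera'],3).tolist(),d[n]['fx'])
o=env.get_obs();print(o['tool_pos'],o['tool_rot'],o['time_s'])
E
```

```text
side [[0.856, -0.282, 0.432, 0.025], [-0.516, -0.446, 0.731, -1.038], [-0.013, -0.849, -0.527, 0.811], [0.0, 0.0, 0.0, 1.0]] 486.5115458895986
top [[0.014, -0.998, 0.069, 0.538], [-1.0, -0.014, 0.006, -0.067], [-0.005, -0.069, -0.998, 1.153], [0.0, 0.0, 0.0, 1.0]] 433.19069227910944
wrist [[0.389, 0.884, 0.26, 0.181], [0.921, -0.373, -0.111, 0.629], [-0.001, 0.283, -0.959, 0.384], [0.0, 0.0, 0.0, 1.0]] 313.99813348724473
[0.25290464 0.59835964 0.24040705] [-1.79916056e+02  6.75335813e-03  1.57095368e+02] 0.15
```

View pics/top0.png

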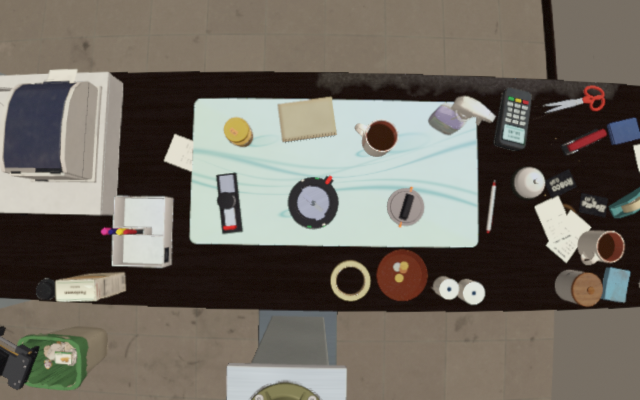

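View pics/side0.png

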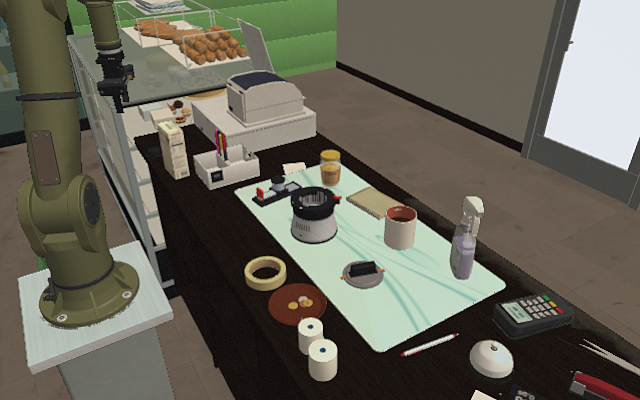

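The top view shows the dispenser at (230,202) with its slide towards the robot at (230,228), the grinder at (313,202), the lid at (406,207), the jar at (238,131), the mug at (380,137) and the dish at (402,275). The side view shows the same layout. I'll enlarge both.

Run:
```python
from h import *
import pickle
d=pickle.load(open('c0.pkl','rb'))
f=lambda n,x0,x1,y0,y1,s,o:cv2.imwrite('pics/'+o,cv2.resize(d[n]['color'][y0:y1,x0:x1],None,fx=s,fy=s,interpolation=cv2.INTER_CUBIC))
f('top',205,435,150,250,3.4,'topc.png'); f('side',240,420,150,300,4,'sidec.png')
```

```text
(no output)
```

View pics/topc.png

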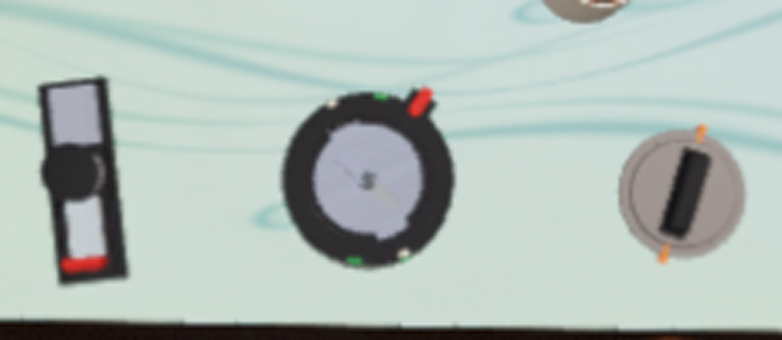

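View pics/sidec.png

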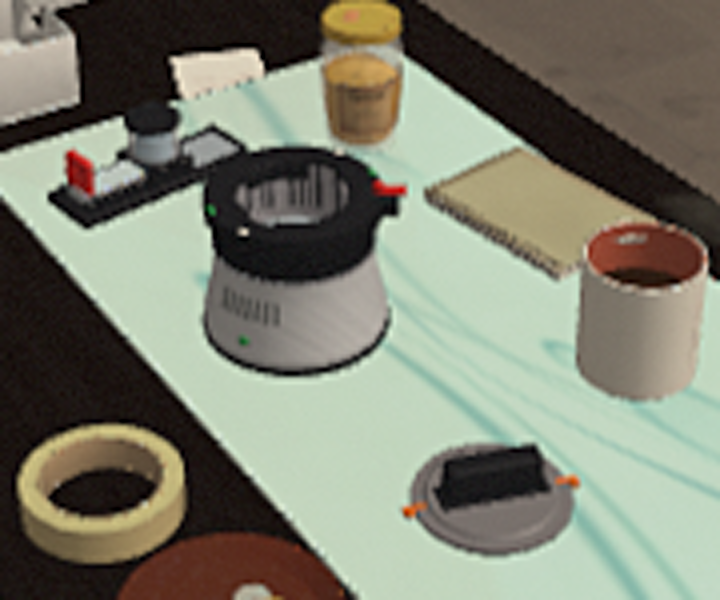

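The crops show these points:

| Item | Top crop | Side crop |
|---|---|---|
| White marks | (332,104), (404,253) | (338,152), (243,232) |
| Green marks | (381,97), (355,261) | (372,172), (210,210) |
| Red catch | (421,102) | – |
| Lid pointers | (701,132), (663,255) | (568,482), (413,511) |
| Red tab | (84,263) | (80,172) |
| Dispenser cap | (74,172) | – |

Run:
```python
from h import *
import pickle
d=pickle.load(open('c0.pkl','rb'));t,s=d['top'],d['side']
T=lambda x,y:((x+.5)/3.4-.5+205,(y+.5)/3.4-.5+150)
S=lambda x,y:((x+.5)/4-.5+240,(y+.5)/4-.5+150)
def pr(n,a,b):
    p,e=tri(ray(t,*T(*a)),ray(s,*S(*b)));print(n,p.round(4),np.round(e,4))
pr('white+',(332,104),(338,152));pr('white-',(404,253),(243,232));pr('green+',(381,97),(372,172));pr('green-',(355,261),(210,210))
pr('ptr a',(701,132),(568,482));pr('ptr b',(663,255),(413,511))
pr('cap',(72,172),(152,118))
for n,a,z in [('w+',(332,104),.11),('w-',(404,253),.11),('g+',(381,97),.11),('g-',(355,261),.11),('collar c',(368,180),.11),('pa',(701,132),.02),('pb',(663,255),.02),('flange c',(682,194),.021),('bar t',(693,150),.05),('bar b',(676,238),.05),('cap',(74,172),.06),('tabtop',(84,262),.049),('c1',(40,87),.01),('c2',(106,78),.01),('c3',(127,276),.01),('c4',(60,284),.01),]:
    print(n,atz(t,*T(*a),z).round(4))
```

```text
white+ [ 0.6367 -0.0378  0.1101] [0.0001 0.0001]
white- [ 0.5313 -0.0902  0.1089] [0.0005 0.0005]
green+ [ 0.6424 -0.0727  0.1098] [0.0002 0.0002]
green- [ 0.5253 -0.0557  0.1095] [0.0004 0.0004]
ptr a [ 0.6276 -0.3218  0.019 ] [0. 0.]
ptr b [ 0.5322 -0.2925  0.018 ] [0.0001 0.0001]
cap [0.5875 0.1578 0.058 ] [0.0007 0.0007]
w+ [ 0.6368 -0.0379  0.11  ]
w- [ 0.5318 -0.0904  0.11  ]
g+ [ 0.6423 -0.0727  0.11  ]
g- [ 0.5257 -0.0559  0.11  ]
collar c [ 0.5831 -0.0642  0.11  ]
pa [ 0.6276 -0.3216  0.02  ]
pb [ 0.5321 -0.292   0.02  ]
flange c [ 0.5793 -0.3065  0.021 ]
bar t [ 0.6115 -0.3087  0.05  ]
bar b [ 0.5451 -0.2959  0.05  ]
cap [0.588  0.1555 0.06  ]
tabtop [0.5209 0.1485 0.049 ]
c1 [0.6567 0.1946 0.01  ]
c2 [0.6644 0.1425 0.01  ]
c3 [0.51   0.1222 0.01  ]
c4 [0.5029 0.1745 0.01  ]
```

```bash
cat > go.py <<'E'
import sys
from h import *
from scipy.spatial.transform import Rotation as R
# go.py x y z yaw : shift in tool axes
def main(x,y,z,yaw):
    o=env.get_obs(); M=R.from_euler('xyz',o['tool_rot'],degrees=True)
    d=M.inv().apply(np.array([x,y,z])-o['tool_pos']); t=-((yaw-o['tool_rot'][2]+180)%360-180)
    print('shift',d.round(4),'turn',round(t,2),'rows',int(np.ceil(max(np.linalg.norm(d)/.0417,abs(t)/7.16))),'t',o['time_s'],'q7',round(o['qpos'][6],1))
main(*map(float,sys.argv[1:]))
E
python3 -m handwheel '0 0 -0.04 0 0.02;0 0 -0.08 0 0;-0.03 -0.025 -0.09 -4 0;-0.06 -0.05 -0.09 -10 0;-0.09 -0.075 -0.09 -16 0;-0.12 -0.1 -0.09 -22 0;-0.15 -0.125 -0.09 -27 0;-0.18 -0.15 -0.09 -30 0' 10
python3 go.py 0.491 0.1452 0.2 187.5
```

```text
time_s: 0.82
tool_pos: [0.3609, 0.3885, 0.3311]
tool_rot: [-180.0, -0.0, -172.7]
force: [0.9, 1.2, 0.6]
grip_width: 0.0417
grasp_force: 0.0
shift [-0.098  -0.258   0.1311] turn -0.17 rows 8 t 0.8167 q7 47.4
```

```bash
python3 -m handwheel '-0.012 -0.035 0.01 0 0;-0.025 -0.07 0.02 0 0;-0.037 -0.1 0.03 0 0;-0.05 -0.135 0.045 0 0;-0.065 -0.17 0.065 0 0;-0.08 -0.205 0.09 0 0;-0.09 -0.235 0.115 0 0;-0.098 -0.258 0.131 0 0'
python3 -m handwheel '-0.001 -0.002 0.001 0 0;-0.001 -0.002 0.001 0 0'
python3 go.py 0.491 0.1452 0.041 187.5
python3 - <<'E'
from h import *
import pickle
c=cam('wrist','w1.png');pickle.dump(c,open('w1.pkl','wb'))
cv2.imwrite('pics/w1b.png',cv2.resize(c['color'],None,fx=1.25,fy=1.25))
E
```

```text
time_s: 1.48
tool_pos: [0.4896, 0.1435, 0.1983]
tool_rot: [-179.9, -0.1, -173.0]
force: [-0.6, 0.0, 0.9]
grip_width: 0.0008
grasp_force: 0.0
time_s: 1.65
tool_pos: [0.4905, 0.1423, 0.1978]
tool_rot: [-179.9, -0.2, -173.2]
force: [-0.8, 0.4, 0.1]
grip_width: 0.0008
grasp_force: 0.0
shift [-0.0013  0.003   0.1568] turn -0.66 rows 4 t 1.65 q7 78.5
```

View pics/w1b.png

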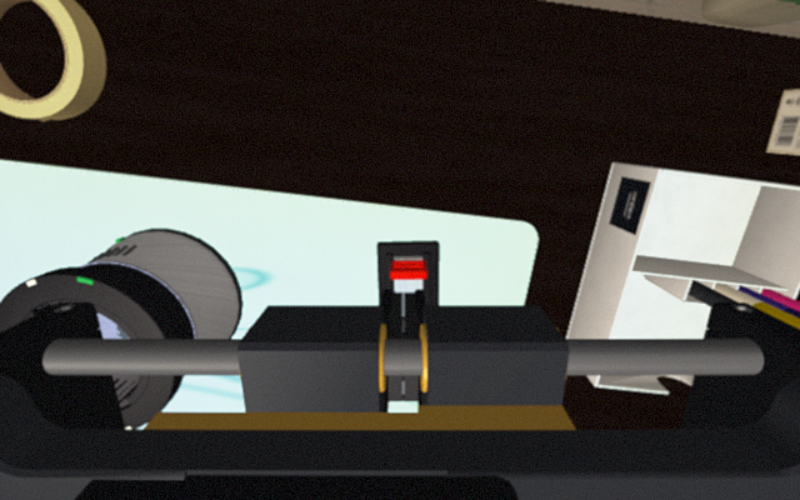

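The wrist view shows the red tab at (409,268) and the dispenser's end corners at (378,243) and (438,242). The gripper body is long along y. I'll check these against the side and top estimate.

Run:
```python
from h import *
import pickle
c=pickle.load(open('w1.pkl','rb'));f=lambda x,y,z:atz(c,(x+.5)/1.25-.5,(y+.5)/1.25-.5,z).round(4)
print('tab top edges',f(391,262,.049),f(427,262,.049),'base',f(378,243,.01),f(438,242,.01))
d=pickle.load(open('c0.pkl','rb'))
p,e=tri(ray(c,409/1.25,262/1.25),ray(d['top'],(84.5)/3.4-.5+205,(263)/3.4-.5+150));print(p,e)
```

```text
tab top edges [0.5101 0.1355 0.049 ] [0.5067 0.1636 0.049 ] base [0.507  0.1225 0.01  ] [0.4998 0.1746 0.01  ]
[0.51941578 0.15293788 0.01781459] [np.float64(0.0016996419611063954), np.float64(0.0016996419611063928)]
```

```bash
python3 -m handwheel '0 0.003 0.04 -0.6 0;0 0.003 0.08 -0.6 0;0 0.003 0.12 -0.6 0;0 0.003 0.15 -0.6 0;0 0.003 0.157 -0.6 0;0 0.003 0.157 -0.6 0'
python3 go.py 0.551 0.153 0.041 187.5
python3 -m handwheel '-0.015 0 0 0 0;-0.03 0 0 0 0;-0.042 0 0 0 0;-0.05 0 0 0 0;-0.05 0 0 0 0'
python3 go.py 0.551 0.153 0.041 187.5
```

```text
time_s: 2.2
tool_pos: [0.4888, 0.1489, 0.041]
tool_rot: [-180.0, -0.2, -172.2]
force: [0.6, 0.3, -0.0]
grip_width: 0.0001
grasp_force: 0.0
shift [-0.0622 -0.0045 -0.0002] turn 0.34 rows 2 t 2.2 q7 81.8
time_s: 2.62
tool_pos: [0.5416, 0.1562, 0.0444]
tool_rot: [179.9, 0.1, -172.2]
force: [-3.2, 0.9, 2.3]
grip_width: 0.0008
grasp_force: 1.6
shift [-0.0088 -0.0045  0.0034] turn 0.25 rows 1 t 2.6167 q7 84.1
```

```bash
python3 -m handwheel '-0.004 -0.002 0.002 0 0;-0.008 -0.003 0.002 0 0;-0.009 -0.003 0.002 0 0;-0.009 -0.003 0.002 0 0'
python3 - <<'E'
from h import *
import pickle
d={n:cam(n) for n in('side','top')};pickle.dump(d,open('c2.pkl','wb'))
a=cv2.resize(d['top']['color'][150:250,205:270],None,fx=5,fy=5,interpolation=2);b=cv2.resize(d['side']['color'][150:250,240:325],None,fx=5,fy=5,interpolation=2)
cv2.imwrite('pics/p2.png',np.hstack([a,b]))
E
```

```text
time_s: 2.95
tool_pos: [0.5493, 0.1533, 0.0408]
tool_rot: [180.0, 0.0, -172.3]
force: [-4.1, 1.5, 2.2]
grip_width: 0.0004
grasp_force: 1.8
```

View pics/p2.png

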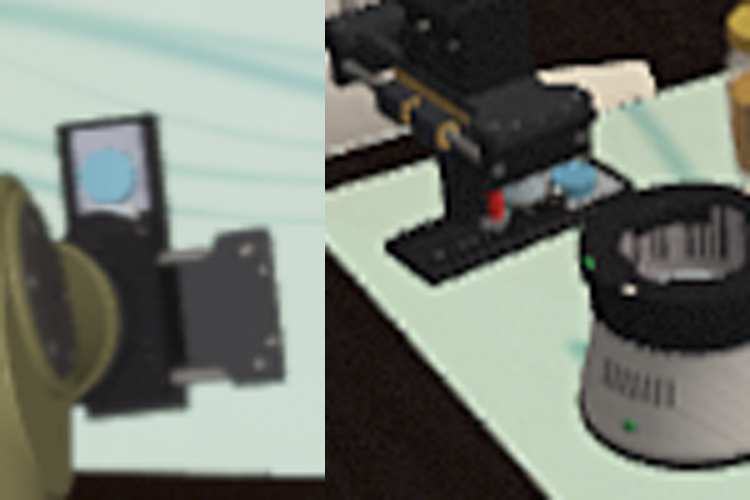

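The tablet is out, at (107,176) in the top half and (249,180) in the side half (x offset 325). I'll push slightly further to reach the stop.

```bash
python3 -m handwheel '-0.002 0 0 0 0;-0.003 0 0 0 0;-0.003 0 0 0 0'
python3 - <<'E'
from h import *
import pickle
t=cam('top');s=pickle.load(open('c2.pkl','rb'))['side']
def blob(c,r):
    x0,x1,y0,y1=r;h=cv2.cvtColor(c['color'][y0:y1,x0:x1],cv2.COLOR_BGR2HSV)
    m=cv2.inRange(h,(95,70,100),(115,255,255));ys,xs=np.nonzero(m);print(len(xs),xs.mean()+x0,ys.mean()+y0);return xs.mean()+x0,ys.mean()+y0
u=blob(t,(215,240,172,198));v=blob(s,(282,296,180,192))
print(atz(t,*u,.022),tri(ray(t,*u),ray(s,*v)))
E
```

```text
time_s: 3.3
tool_pos: [0.5505, 0.153, 0.0403]
tool_rot: [180.0, -0.2, -172.3]
force: [-9.0, 0.9, 6.9]
grip_width: 0.0006
grasp_force: 4.2
85 226.05882352941177 184.48235294117646
46 289.5217391304348 185.17391304347825
[0.63124775 0.1653562  0.022     ] (array([0.6314427 , 0.16625806, 0.01796382]), [np.float64(0.00015443826606845328), np.float64(0.0001544382660683779)])
```

```bash
python3 -m handwheel '0.02 0 0 0 0;0.04 0 0 0 0;0.06 0 0 0 0;0.07 0 0 0 0.02;0.07 0 -0.04 0 0.066;0.07 0 -0.08 0 0.066;0.06 0 -0.085 0 0.066;0.03 0 -0.085 0 0.066'
python3 go.py 0.6313 0.165 0.10 187.5
```

```text
time_s: 4.02
tool_pos: [0.5241, 0.1493, 0.1297]
tool_rot: [179.8, 0.4, -172.3]
force: [-0.4, 0.4, 0.6]
grip_width: 0.0263
grasp_force: 0.0
shift [-0.1081  0.0011  0.0305] turn 0.21 rows 3 t 4.0167 q7 82.0
```

```bash
python3 -m handwheel '-0.035 0 0 0 0.066;-0.07 0 0 0 0.066;-0.1 0 0.01 0 0.066;-0.105 0 0.03 0 0.066;-0.105 0 0.03 0 0.066;-0.105 0 0.03 0 0.066'
python3 go.py 0.6313 0.165 0.032 187.5
```

```text
time_s: 4.52
tool_pos: [0.6264, 0.1619, 0.094]
tool_rot: [-179.9, -0.1, -172.4]
force: [0.8, 0.1, -0.6]
grip_width: 0.063
grasp_force: 0.0
shift [-0.0053  0.0025  0.062 ] turn 0.14 rows 2 t 4.5167 q7 86.6
```

```bash
python3 -m handwheel '-0.005 -0.003 0.03 0 0.066;-0.005 -0.003 0.055 0 0.066;-0.005 -0.003 0.062 0 0.066;-0.005 -0.003 0.062 0 0.066;-0.005 -0.003 0.062 0 0.066'
python3 go.py 0.6313 0.165 0.032 187.5
```

```text
time_s: 4.93
tool_pos: [0.6323, 0.1609, 0.0347]
tool_rot: [180.0, 0.1, -172.3]
force: [0.8, 0.8, 0.9]
grip_width: 0.066
grasp_force: 0.0
shift [0.0004 0.0042 0.0027] turn 0.2 rows 1 t 4.9333 q7 88.0
```

```bash
python3 -m handwheel '0 0.004 0.003 0 0.066;0 0.004 0.003 0 0.05;0 0.004 0.003 0 0.026;0 0.004 0.003 0 0.026;0 0.004 0.003 0 0.026;0 0.004 0.003 0 0.026;0 0.004 0.003 0 0.026' 10
python3 go.py 0.6313 0.165 0.2 187.5
```

```text
time_s: 5.52
tool_pos: [0.6315, 0.1647, 0.0304]
tool_rot: [180.0, 0.0, -172.3]
force: [-0.1, -0.6, 1.1]
grip_width: 0.0338
grasp_force: 0.0
shift [ 1.000e-04  4.000e-04 -1.696e-01] turn 0.19 rows 5 t 5.5167 q7 87.7
```

```bash
python3 -m handwheel '0 0 0 0 0.026;0 0 0 0 0.026;0 0 0 0 0.026' 10
python3 -m handwheel '0 0 -0.02 0 0.026;0 0 -0.06 0 0.026;0 0 -0.1 0 0.026;0 0 -0.14 0 0.026;0 0 -0.17 0 0.026;0 0 -0.17 0 0.026' 10
python3 go.py 0.584 -0.064 0.2 187.5
python3 - <<'E'
from h import *
import pickle
d={n:cam(n) for n in('side','top','wrist')};pickle.dump(d,open('c3.pkl','wb'))
cv2.imwrite('pics/p3.png',np.hstack([cv2.resize(d['wrist']['color'],(480,300)),cv2.resize(d['side']['color'][110:250,210:360],(320,300))]))
E
```

```text
time_s: 5.77
tool_pos: [0.6315, 0.1647, 0.0303]
tool_rot: [180.0, 0.0, -172.3]
force: [-0.7, -0.8, 0.9]
grip_width: 0.0294
grasp_force: 10.0
time_s: 6.27
tool_pos: [0.6353, 0.1654, 0.2088]
tool_rot: [179.8, 0.7, -172.3]
force: [0.9, -0.5, 0.8]
grip_width: 0.0296
grasp_force: 10.0
shift [ 0.0816 -0.2205  0.0072] turn 0.18 rows 6 t 6.2667 q7 85.5
```

View pics/p3.png

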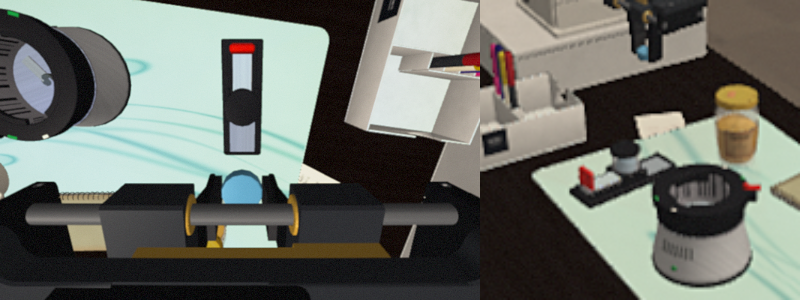

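The tablet is between the fingers at (242,190) of the wrist half, and the slide is back at rest, with the red tab at (587,175). Next it goes over the cup.

```bash
python3 -m handwheel '0.014 -0.037 0 0 0.026;0.028 -0.074 0 0 0.026;0.042 -0.111 0 0 0.026;0.056 -0.148 0 0 0.026;0.07 -0.185 0 0 0.026;0.08 -0.215 0 0 0.026;0.082 -0.22 0 0 0.026;0.082 -0.22 0 0 0.026'
python3 -m handwheel '0 0 0 0 0.026;0 0 0 0 0.026'
python3 go.py 0.584 -0.064 0.117 187.5
```

```text
time_s: 7.08
tool_pos: [0.5778, -0.068, 0.1985]
tool_rot: [-180.0, -0.2, -172.7]
force: [0.0, 0.7, 0.4]
grip_width: 0.0297
grasp_force: 10.0
time_s: 7.25
tool_pos: [0.5795, -0.062, 0.199]
tool_rot: [179.9, -0.1, -172.2]
force: [-0.0, -0.1, -0.1]
grip_width: 0.0297
grasp_force: 10.0
shift [-0.0043 -0.0027  0.082 ] turn 0.35 rows 2 t 7.25 q7 105.8
```

```bash
python3 -m handwheel '-0.004 -0.002 0 0 0.026;-0.004 -0.002 0.02 0 0.026;-0.004 -0.002 0.05 0 0.026;-0.004 -0.002 0.075 0 0.026;-0.004 -0.002 0.082 0 0.026;-0.004 -0.002 0.082 0 0.026;-0.004 -0.002 0.082 0 0.026'
python3 go.py 0.584 -0.064 0.117 187.5
```

```text
time_s: 7.83
tool_pos: [0.5845, -0.065, 0.1188]
tool_rot: [-180.0, 0.0, -172.2]
force: [0.4, 0.4, -0.7]
grip_width: 0.0292
grasp_force: 10.0
shift [0.0004 0.0011 0.0018] turn 0.27 rows 1 t 7.8333 q7 107.7
```

```bash
python3 -m handwheel '0 0.001 0.002 0 0.026;0 0.001 0.002 0 0.038;0 0.001 0.002 0 0.038;0 0.001 0.002 0 0.038;0 0.001 0.002 0 0.038;0 0.001 0.002 0 0.038'
python3 -m handwheel '0 0 -0.03 0 0.038;0 0 -0.06 0 0.038;0 0 -0.085 0 0.05;0 0 -0.085 0 0.06'
python3 go.py 0.580 -0.307 0.12 163
python3 - <<'E'
from h import *
import pickle
d={n:cam(n) for n in('side','wrist')};pickle.dump(d,open('c4.pkl','wb'))
cv2.imwrite('pics/p4.png',np.hstack([cv2.resize(d['wrist']['color'],(480,300)),cv2.resize(d['side']['color'][180:260,275:360],(320,300))]))
E
```

```text
time_s: 8.33
tool_pos: [0.5839, -0.0648, 0.1167]
tool_rot: [180.0, 0.0, -172.3]
force: [0.7, 0.1, 0.7]
grip_width: 0.0379
grasp_force: 0.0
time_s: 8.67
tool_pos: [0.5868, -0.0653, 0.2073]
tool_rot: [-179.9, 0.6, -172.3]
force: [1.2, -1.2, 1.7]
grip_width: 0.0447
grasp_force: 0.0
shift [ 0.0399 -0.2385  0.0872] turn 24.68 rows 7 t 8.6667 q7 106.0
```

View pics/p4.png

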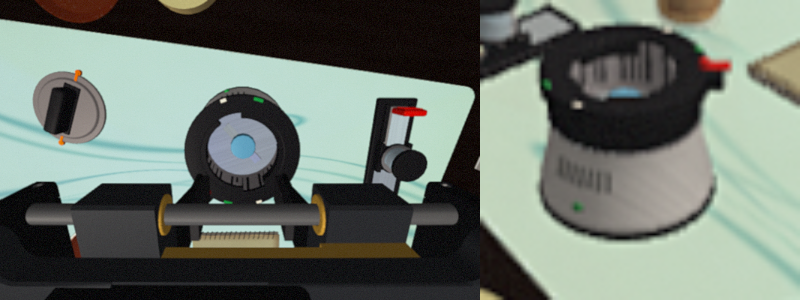

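The tablet lies in the cup at (243,147) of the wrist half. The lid's pointers show at (78,73) and (61,141). I'll go to the lid and check its position from close by.

```bash
python3 -m handwheel '0.006 -0.035 0 0 0.06;0.012 -0.07 0 3 0.06;0.018 -0.105 0 8 0.06;0.024 -0.14 0 13 0.06;0.03 -0.175 0 18 0.06;0.035 -0.21 0.03 22 0.06;0.038 -0.23 0.05 24 0.06;0.04 -0.238 0.05 24.7 0.06'
python3 -m handwheel '0 0 0 0 0.06;0 0 0 0 0.06'
python3 go.py 0.580 -0.307 0.12 163
python3 - <<'E'
from h import *
import pickle
w=cam('wrist');pickle.dump(w,open('w5.pkl','wb'))
cv2.imwrite('pics/w5.png',cv2.resize(w['color'],None,fx=1.25,fy=1.25))
c=pickle.load(open('c4.pkl','rb'))['wrist'];d=pickle.load(open('c0.pkl','rb'))
for a in((78,73),(61,141)): print(atz(c,a[0]*4/3,a[1]*4/3,.0185).round(4))
print(proj(w,[[.6276,-.3217,.0185],[.5322,-.2923,.0185]])*1.25)
E
```

```text
time_s: 9.43
tool_pos: [0.5708, -0.3093, 0.1449]
tool_rot: [-179.9, -0.6, 162.6]
force: [-0.9, 0.3, -1.1]
grip_width: 0.0603
grasp_force: 0.0
time_s: 9.6
tool_pos: [0.576, -0.3051, 0.151]
tool_rot: [180.0, -0.1, 163.0]
force: [-0.2, 0.5, 0.9]
grip_width: 0.0601
grasp_force: 0.0
shift [-0.0044 -0.0007  0.031 ] turn 0.03 rows 1 t 9.6 q7 109.2
[ 0.5298 -0.2932  0.0185]
[ 0.6289 -0.324   0.0185]
[[401.33922046 312.09376667]
 [401.56839895 181.54297518]]
```

View pics/w5.png

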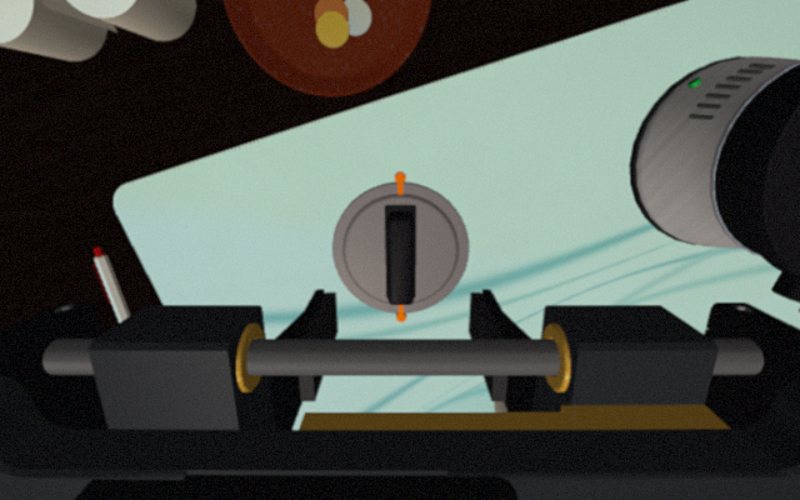

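Pointers at (401,183) and (401,314) are within 2 px of the prediction, so the lid's pose is confirmed. I'll descend and grip.

```bash
python3 -m handwheel '-0.004 0 0.035 0 0.06;-0.004 0 0.07 0 0.06;-0.004 -0.001 0.095 0 0.06;-0.004 -0.001 0.104 0 0.06;-0.004 -0.001 0.104 0 0.06;-0.004 -0.001 0.104 0 0.06'
python3 go.py 0.580 -0.307 0.047 163
```

```text
time_s: 10.15
tool_pos: [0.5809, -0.3071, 0.0488]
tool_rot: [180.0, 0.1, 163.1]
force: [-0.3, -0.4, 0.6]
grip_width: 0.0596
grasp_force: 0.0
shift [ 0.0009 -0.0002  0.0018] turn 0.11 rows 1 t 10.15 q7 111.9
```

```bash
python3 -m handwheel '0.001 0 0.001 0 0.04;0.001 0 0.001 0 0.02;0.001 0 0.001 0 0.01;0.001 0 0.001 0 0.01;0.001 0 0.001 0 0.01;0.001 0 0.001 0 0.01;0.001 0 0.001 0 0.01;0.001 0 0.001 0 0.01' 30
python3 -m handwheel '0 0 0 0 0.01;0 0 0 0 0.01;0 0 0 0 0.01;0 0 0 0 0.01' 30
python3 go.py 0.580 -0.307 0.2 163
```

```text
time_s: 10.82
tool_pos: [0.5785, -0.3078, 0.0463]
tool_rot: [180.0, 0.0, 163.0]
force: [-0.4, 0.1, 0.6]
grip_width: 0.0181
grasp_force: 30.0
time_s: 11.15
tool_pos: [0.5785, -0.3077, 0.0463]
tool_rot: [180.0, -0.0, 163.0]
force: [-0.2, -0.1, 1.3]
grip_width: 0.0179
grasp_force: 30.0
shift [-0.0012  0.0011 -0.1537] turn -0.0 rows 4 t 11.15 q7 111.9
```

```bash
python3 -m handwheel '0 0 -0.02 0 0.01;0 0 -0.05 0 0.01;0 0 -0.085 0 0.01;0 0 -0.12 0 0.01;0 0 -0.15 0 0.01;0 0 -0.155 0 0.01;0 0 -0.155 0 0.01'
python3 go.py 0.583 -0.0647 0.2 206.4
```

```text
time_s: 11.73
tool_pos: [0.5797, -0.3086, 0.204]
tool_rot: [-180.0, 0.3, 163.0]
force: [0.8, -0.2, -0.3]
grip_width: 0.0177
grasp_force: 30.0
shift [0.0682 0.2343 0.0036] turn -43.41 rows 7 t 11.7333 q7 108.4
```

```bash
python3 -m handwheel '0.008 0.03 0 -5 0.01;0.017 0.06 0 -11 0.01;0.026 0.09 0 -17 0.01;0.036 0.125 0 -23 0.01;0.046 0.16 0 -29 0.01;0.056 0.195 0 -35 0.01;0.064 0.22 0 -40 0.01;0.068 0.233 0 -43.4 0.01'
python3 -m handwheel '0 0 0 0 0.01;0 0 0 0 0.01;0 0 0 0 0.01'
python3 go.py 0.583 -0.0647 0.165 206.4
python3 - <<'E'
from h import *
import pickle
d={n:cam(n) for n in('side','top')};pickle.dump(d,open('c6.pkl','wb'))
cv2.imwrite('pics/p6.png',np.hstack([cv2.resize(d['top']['color'][165:240,270:360],(400,333),interpolation=2),cv2.resize(d['side']['color'][150:260,260:380],(400,333),interpolation=2)]))
E
```

```text
time_s: 12.4
tool_pos: [0.5804, -0.059, 0.1986]
tool_rot: [179.8, -0.1, -153.0]
force: [1.1, 0.9, -1.1]
grip_width: 0.0179
grasp_force: 30.0
time_s: 12.65
tool_pos: [0.5809, -0.0669, 0.2]
tool_rot: [-180.0, -0.1, -153.8]
force: [0.6, -0.5, -0.7]
grip_width: 0.0181
grasp_force: 30.0
shift [-0.003  0.001  0.035] turn -0.19 rows 1 t 12.65 q7 124.3
```

View pics/p6.png

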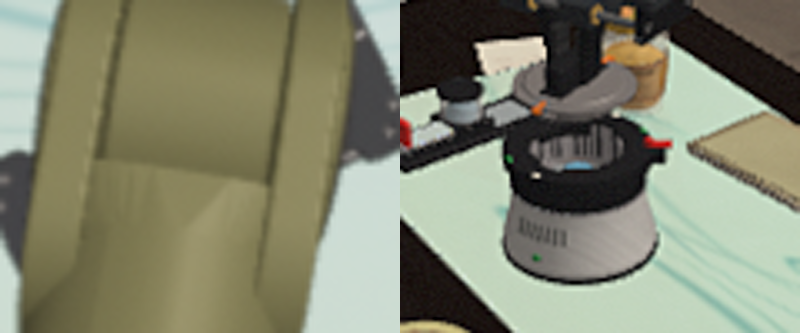

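The side half shows the held lid level, with its pointers at (540,107) and (610,58). I'll back-project them as a check.

Run:
```python
from h import *
import pickle
s=pickle.load(open('c6.pkl','rb'))['side']
g=lambda x,y,z:atz(s,260+(x-400+.5)*.3-.5,150+(y+.5)*.3303-.5,z)
a,b=g(540,107,.1725),g(610,58,.1725)
print(a,b,(a+b)/2,np.degrees(np.arctan2(*(b-a)[1::-1])),np.linalg.norm(a-b))
a,b=g(535,176,.11),g(643,131,.11);print(a,b)
print(env.get_obs()['tool_pos'])
```

```text
[ 0.54004845 -0.08458927  0.1725    ] [ 0.63132807 -0.03948868  0.1725    ] [ 0.58568826 -0.06203897  0.1725    ] 26.293638246536123 0.10181371720802963
[ 0.5291591  -0.09188789  0.11      ] [ 0.64135917 -0.07430463  0.11      ]
[ 0.58118482 -0.06735349  0.2006723 ]
```

Run:
```python
from h import *
import pickle
s=cam('side');o=env.get_obs();print(o['tool_pos'].round(4),o['tool_rot'].round(2))
I=cv2.cvtColor(s['color'][150:260,260:380],cv2.COLOR_BGR2HSV)
m=cv2.inRange(I,(6,150,120),(20,255,255));n,l,st,c=cv2.connectedComponentsWithStats(m)
for k in range(1,n):
    if st[k,4]>1: print(st[k],c[k]+[260,150],atz(s,*(c[k]+[260,150]),.1725).round(4))
# initial picks predicted by same method
d=pickle.load(open('c0.pkl','rb'))['side']
I=cv2.cvtColor(d['color'],cv2.COLOR_BGR2HSV)[255:290,330:400];m=cv2.inRange(I,(6,150,120),(20,255,255));n,l,st,c=cv2.connectedComponentsWithStats(m)
for k in range(1,n):
    if st[k,4]>1: print(st[k],c[k]+[330,255],atz(d,*(c[k]+[330,255]),.0185).round(4))
p=o['tool_pos'];import math
for r in(.0518,-.0542):
    y=math.radians(206.2);P=[p[0]+r*math.cos(y),p[1]+r*math.sin(y),p[2]-.028];print(P,proj(s,P))
```

```text
[ 0.5813 -0.0671  0.2009] [-1.7998e+02 -5.0000e-02 -1.5382e+02]
[67  2  3  3  7] [327.71428571 153.14285714] [0.6931 0.0333 0.1725]
[58  6  2  2  3] [318.33333333 156.66666667] [0.6588 0.0288 0.1725]
[68 10  2  1  2] [328.5 160. ] [ 0.6724 -0.0042  0.1725]
[61 14  7  7 24] [324.04166667 167.5       ] [ 0.6385 -0.0351  0.1725]
[69 20  2  2  3] [329.33333333 170.33333333] [ 0.6422 -0.0565  0.1725]
[78 21  2  8  8] [338.25 174.5 ] [ 0.65   -0.0888  0.1725]
[40 34  4  4 10] [301.4 185.5] [ 0.5383 -0.0864  0.1725]
[49 14  6  2  8] [381.75 269.75] [ 0.6291 -0.3203  0.0185]
[11 21  6  3 10] [343.  276.9] [ 0.5332 -0.2917  0.0185]
[np.float64(0.5348467583685611), np.float64(-0.09000822864161215), np.float64(0.17286586466581602)] [[300.91791444 186.34112538]]
[np.float64(0.6299561455540399), np.float64(-0.043208608245687175), np.float64(0.17286586466581602)] [[322.93333392 169.38743684]]
```

```bash
python3 go.py 0.5822 -0.0651 0.14 206.4
python3 -m handwheel '-0.0015 -0.0015 0.01 0 0.01;-0.0015 -0.0015 0.025 0 0.01;-0.0015 -0.0015 0.037 0 0.01;-0.0015 -0.0015 0.04 0 0.01;-0.0015 -0.0015 0.04 0 0.01;-0.0015 -0.0015 0.04 0 0.01'
python3 go.py 0.5822 -0.0651 0.14 206.4
```

```text
shift [-0.0017  0.0015  0.0609] turn -0.22 rows 2 t 12.8 q7 124.3
time_s: 13.3
tool_pos: [0.5837, -0.0659, 0.1611]
tool_rot: [180.0, -0.0, -153.6]
force: [-0.7, -0.3, -0.3]
grip_width: 0.018
grasp_force: 30.0
shift [0.0009 0.0014 0.0211] turn -0.02 rows 1 t 13.3 q7 125.1
```

```bash
python3 -m handwheel '0.001 0.0015 0.005 0 0.01;0.001 0.0015 0.008 0 0.01;0.001 0.0015 0.01 0 0.01;0.001 0.0015 0.01 0 0.01;0.001 0.0015 0.01 0 0.01'
python3 go.py 0.5822 -0.0651 0.14 206.4
```

```text
time_s: 13.72
tool_pos: [0.5821, -0.0648, 0.1513]
tool_rot: [180.0, 0.0, -153.6]
force: [0.1, -0.8, -1.3]
grip_width: 0.0179
grasp_force: 30.0
shift [ 0.     -0.0003  0.0113] turn -0.0 rows 1 t 13.7167 q7 125.1
```

```bash
python3 -m handwheel '0 0 0.003 0 0.01;0 0 0.006 0 0.01;0 0 0.008 0 0.01;0 0 0.008 0 0.01'
python3 -m handwheel '0 0 0.002 0 0.01;0 0 0.0035 0 0.01;0 0 0.0035 0 0.01'
python3 go.py 0.5822 -0.0651 0.14 206.4
```

```text
time_s: 14.05
tool_pos: [0.5817, -0.0648, 0.1426]
tool_rot: [180.0, -0.1, -153.6]
force: [-1.0, 0.6, -1.3]
grip_width: 0.0179
grasp_force: 30.0
time_s: 14.3
tool_pos: [0.5822, -0.0649, 0.1403]
tool_rot: [-180.0, 0.0, -153.6]
force: [-0.5, 0.4, 1.4]
grip_width: 0.0178
grasp_force: 30.0
shift [ 0.0001 -0.0002  0.0003] turn -0.01 rows 1 t 14.3 q7 125.4
```

```bash
python3 -m handwheel '0 0 0.001 0 0.01;0 0 0.0015 0 0.01;0 0 0.0015 0 0.01'
python3 - <<'E'
from h import *
import pickle
d={n:cam(n) for n in('side','top')};pickle.dump(d,open('c7.pkl','wb'))
cv2.imwrite('pics/p7.png',cv2.resize(d['side']['color'][150:250,265:385],None,fx=6,fy=6,interpolation=2))
E
```

```text
time_s: 14.55
tool_pos: [0.5823, -0.0649, 0.1402]
tool_rot: [180.0, 0.1, -153.6]
force: [-3.7, 0.7, 10.0]
grip_width: 0.0175
grasp_force: 30.0
```

View pics/p7.png

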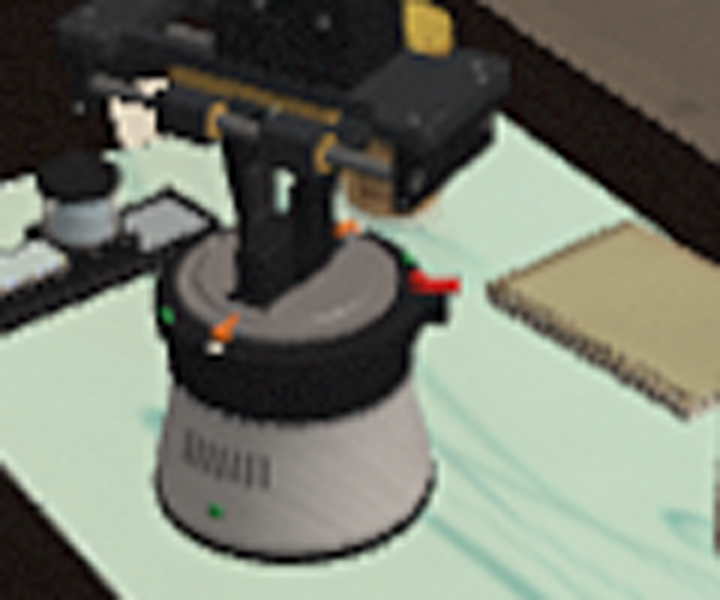

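The lid is seated flat, with the near pointer at (225,328) beside the white mark at (215,347). I'll twist clockwise and ease the press.

```bash
python3 -m handwheel '0 0 -0.0007 3 0.01;0 0 -0.0007 6.5 0.01;0 0.0003 -0.0007 10 0.01;0 0.0004 -0.0007 13.5 0.01;0 0.0005 -0.0007 17 0.01;0 0.0006 -0.0007 20 0.01;0 0.0006 -0.0007 20 0.01' 40
python3 go.py 0.5823 -0.0651 0.14 172
```

```text
time_s: 15.23
tool_pos: [0.5828, -0.0651, 0.1402]
tool_rot: [-179.9, 0.1, -173.7]
force: [0.4, -0.6, 6.1]
grip_width: 0.0175
grasp_force: 40.0
shift [0.0005 0.     0.0002] turn 14.31 rows 2 t 15.2333 q7 105.9
```

```bash
python3 -m handwheel '0 0 0 3 0.01;0 0.0002 0 6 0.01;0 0.0004 0 9 0.01;0 0.0005 0 12 0.01;0 0.0005 0 14 0.01;0 0.0005 0 14.3 0.01;0 0.0005 0 14.3 0.01;0 0.0005 0 14.3 0.01' 40
python3 go.py 0.5823 -0.0651 0.14 172
python3 - <<'E'
from h import *
import pickle
print(env.get_obs()['wrist_torque'])
d={n:cam(n) for n in('side','top','wrist')};pickle.dump(d,open('c8.pkl','wb'))
a=cv2.resize(d['side']['color'][180:230,285:345],(480,400),interpolation=2);b=cv2.resize(d['wrist']['color'],(320,200));cv2.imwrite('pics/p8.png',np.hstack([a,np.vstack([b,cv2.resize(d['side']['color'][150:260,240:380],(320,200))])]))
E
```

```text
time_s: 15.9
tool_pos: [0.5828, -0.0647, 0.1403]
tool_rot: [-180.0, 0.2, 172.2]
force: [0.2, -2.3, 6.3]
grip_width: 0.0179
grasp_force: 40.0
shift [ 0.0005 -0.0005  0.0003] turn 0.19 rows 1 t 15.9 q7 92.2
[-0.30408732  0.20296011  0.19908513]
```

View pics/p8.png

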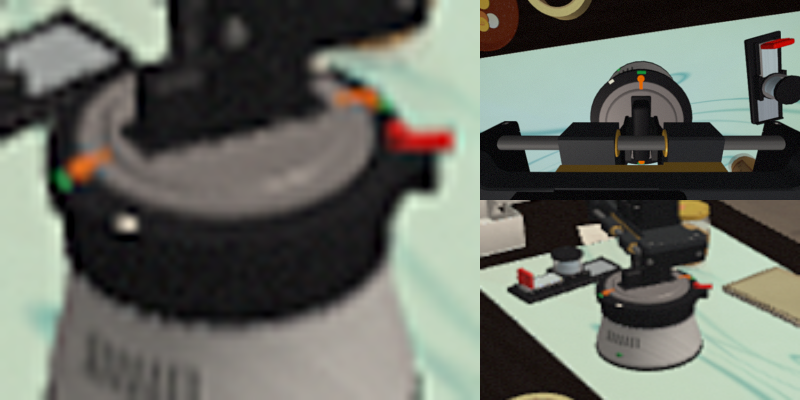

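Both pointers stand at the green marks: side (95,165) against green (62,180), and wrist (641,80) against green (641,72). The lid is flat, the catch is untouched and the slide is back. Handing in.

```bash
python3 -m handwheel '0 0 0 0 0.01;0 0 0 0 0.01;0 0 0 0 0.01' 40; python3 -c "
from cell import env
print(env.sign_off())"
```

```text
time_s: 16.3
tool_pos: [0.5828, -0.0646, 0.1402]
tool_rot: [-180.0, 0.2, 172.2]
force: [-0.5, -1.7, 4.9]
grip_width: 0.0175
grasp_force: 40.0
the job is handed in; nothing more can be done
None
```

I handed the job in at 16.3 s without a verdict coming back: the tablet is in the cup, and the lid is seated and held at the green pulse marks with a 40 N grip, clear of the catch and with the slide back at rest.

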